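# Bond a glued key fob in the lever press and keep the pressure on

### The job

Bond the freshly glued leather key fob in the bonding press: lay it flat between the four brass pins of the slide-out bed, its metal ring towards the bed's black upright grip, and push the bed fully home under the head. Then pull the press lever down by its black ball until the yellow pointer stands in the green part of the scale, never going on into the red, and finish while holding it there, because the lever springs back up when let go and the glue needs the pressure. Leave the glue tin standing where it is.

Things in the scene. Friction and masses are not known exactly. Their poses are not given: they have to be found in the camera images.
- key_fob: Brown leather key fob, flat and stiff: leather 28 x 80 mm, 5 mm thick (7 at the rivet), plus a 24 mm split ring of steel at one end, lying flat on the table. Origin on its underside. Its y axis runs along it: the leather spans y = -28 to +52 mm (leather middle at y = +12), the ring y = -52 to -28 mm; x is across its 28 mm width, z up. 30 g.
- fob_ring (a point): Middle of the fob's split ring, at y = -40 mm of the fob.
- press: Blue-grey bonding press, fixed. Origin on the table under the ram; x points away from the robot to the column, y left along the bed's guide rods, z up. Base x -55 to +85, y -65 to +253 mm; head x -38 to +84, y -38 to +38 (lever hub to y -70), z 102 to 195 mm. Beside the head keep the gripper's wide side along the press's x.
- bed (a joint): Slide of the aluminium bed along the press's y axis, in m: 0 = fully home under the head, 0.12 = fully out to the left. Starts out, at 0.105 to 0.12. Stays where left; about 3 N to push.
- bed_grip (a point): On the axis of the bed's black upright grip (20 mm diameter, 30 mm tall), 51 mm above the table, 15 mm under its top. The grip stands at the left end of the bed; home, it is 100 mm to the left (press y) of the ram.
- nest (a point): Nest on the bed. Origin on the bed top, 34 mm above the table; a seated fob's axes are the nest's (nest y = press -y), its origin at nest (0, 0, 4 mm). Rubber strip 20 mm wide, 4 mm high, under the leather; brass pins 6 mm thick, 8.5 mm tall, at x +-19, y -20 and +44 mm, leave 32 mm for the 28 mm leather; end fence at y = +56 mm. Finger room down to the bed on both sides round y = +12.
- lever (a joint): Press lever in rad: 0 = up (0.5 rad above level, held by its spring), growing as the ball comes down; hard stop 0.95. Scale facing the robot: white to 0.60, green 0.60 to 0.80, red above. Drives the ram down 30 mm per rad; the pad meets a seated fob at about 0.5. The ball pushes back with about 3 N at 0, 11 N at 0.7 on a fob.
- lever_ball (a point): Black ball, 32 mm diameter, at the lever's end; origin at its centre. In press axes, in mm, it is at x = -155 cos(0.5 - lever), y = -54, z = 165 + 155 sin(0.5 - lever). Raised, its top is 256 mm above the table: carry things over or round it. Pinch it from above across the press's y direction (it turns between the pads) or push it down from above.
- pressure_pad: Sprung pressure pad under the ram, 24 x 62 mm; origin at the middle of its underside, 58 mm above the table when the lever is up. Its spring puts about 16 N on the fob with the lever at 0.7, 10 N at 0.6.
- glue_pot: Glue tin, loose, 71 mm diameter, 73 mm tall, standing on the table right of the press; origin under its middle.
Mind the look-alikes: they are no part of the job. There is more than one size of the key_fob; the one meant has the size given above.

How it is judged (in metres and radians):
On the way, in this order (a step that is already met when the one before it is completed fails the run):
1. the fob lies seated in the nest of the drawn-out bed, ring towards the grip, let go (value of joint bed above 0.08 m and horizontal distance between key_fob and nest below 0.012 m and y of fob_ring in the frame of nest below -0.025 m and z of key_fob in the frame of nest below 0.006 m and angle between key_fob's own z axis and vertical below 0.05 rad and contact force between the fingers and key_fob below 0.05 N), for 0.2 s.
2. the bed is fully home under the head with the fob still seated, the lever still up (value of joint bed below 0.004 m and value of joint lever below 0.15 rad and horizontal distance between key_fob and nest below 0.012 m and z of key_fob in the frame of nest below 0.006 m), for 0.2 s.
At the end, for the whole second after the job is handed in: The fingers hold the lever ball down (over 3 N) and still, with the lever between 0.59 and 0.81 rad (pointer in the green); the pad presses the fob with over 6 N; the bed is home within 5 mm; the fob lies flat in the nest, within 12 mm of its seat, ring towards the grip; the glue tin stands upright (value of joint lever between 0.59 and 0.81 rad and velocity of joint lever below 0.1 rad/s and contact force between the fingers and lever above 3 N and contact force between pressure_pad and key_fob above 6 N and value of joint bed below 0.005 m and horizontal distance between key_fob and nest below 0.012 m and y of fob_ring in the frame of nest below -0.025 m and z of key_fob in the frame of nest below 0.006 m and angle between key_fob's own z axis and vertical below 0.05 rad and angle between glue_pot's own z axis and vertical below 0.1 rad); the arm keeps its last pose, push and grip.
It fails at once if the lever is pulled on into the red (value of joint lever above 0.84 rad).
It fails at once if the glue tin is shoved over 3 cm (distance of glue_pot from where it was at the start of the episode above 0.03 m).
It also fails if it takes over 69 s, if anything falls off the work surface, if the arm or the gripper's body presses on something with over 40 N, if the wrist force passes 120 N, or if a joint passes its speed limit or range.

### The arm

A 7-joint arm with a two-finger parallel gripper is mounted at the origin on a cart in front of the work surface, level with it; the furniture and walls round the work are solid. World frame = base frame: x ahead of the robot, y to its left, z up, the work surface at z = 0. Lengths are in mm, angles in rad, forces in N, time in s.
With the tool pointing down it reaches from about 350 to 900 mm from the base axis. Payload 7.2 kg.
Tool frame: the origin (TCP) lies midway between the tips of the shut fingers; the grasp point (between the pads) lies arm.tcp_to_grasp behind it (arm.tcp_to_grasp is the distance from the TCP to the grasp point, in mm); z points along the fingers, y is the line along which they close (so a half turn about z gives the same grasp; the last joint's range is limited). The gripper opens to 88 mm and grips with 3 to 60 N. Pads are 20 mm wide; open, the fingers measure 115 mm over their backs; the gripper's body (75 mm by 178 mm) begins 61 mm behind the grasp point.
Start: joints at [1.052, 0.411, -0.013, 1.596, 0.006, 1.134, -0.082], TCP at [272.293, -562.571, 222.653] pointing down, gripper open.
Joint ranges: [-2.95, 2.95], [-0.29, 1.99], [-1.47, 1.44], [0.14, 2.54], [-1.03, 4.17], [0.13, 1.85], [-2.86, 2.86]. Speed limits (rad/s): [2.39, 2.39, 3.01, 3.01, 3.14, 3.14, 3.14].

### API

Orientations are given as a unit quaternion [w, x, y, z].
In Python, from cell import sensors, capture, order, arm gives the robot as it stands.
- The arm moves only by the tool apply_moves, never from a script. Its argument "commands" is a list of rows, each an object with "slide": the shift along the tool's x, y, z in units of 400 mm (1.0 is 400 mm), a list of three; "rot": the turn, a rotation vector about the tool's x, y, z in units of 0.5 rad (1.0 is 0.5 rad), a list of three. A call has 1 to 8 rows; each row is the pose to reach, as a shift and turn from the pose commanded when the call began, along the tool's axes at that moment; what a row does not reach only later rows make up. A row lasts 1/8 s, in which the tool goes at most 62.5 mm and 10.7 degrees, less where a joint would pass 70% of its speed; a pose out of reach is approached as far as the arm can. A call with a number of a shift or a turn outside -1 to 1 is refused whole. A call with a gripper value outside its range is refused whole. "fingers" is the closure, from -1 (fully open) to 1 (shut), set as the call begins (left out, the last holds). The fingers move at their own pace and stop on an object; "force" is the grip in N (left out, the last holds). Time passes only in rows, so rows that repeat a pose let the fingers close. It gives the time, the measured TCP pose, the force, the opening and the grip force at its end, in the units of the state.
- sensors.sense(): the state, without advancing time (a new reading comes with each control period).
- capture(name): name is "scene" or "top" or "wrist"; returns a dict with "pixels" (420x560x3 uint8, red, green, blue), "vertical_fov" (degrees; the focal length in pixels is half the picture's height over the tangent of half this angle, whatever the lens; pixels are square), "cx", "cy" (the principal point, pixels), "origin" and "rotation" of the camera in the world; the wrist camera has in their place "T_tool_cam" (4x4, takes a point from camera to tool coordinates, whose origin is the TCP and whose axes are the flange's). Camera axes: x right, y up, looking along -z (the intrinsics and any distortion apply to the point x, -y, -z); pixel columns grow to the right and rows downward; lengths in mm; the calibration is good to about 2 mm. A picture is of the moment at which its call begins: read the wrist's pose just before it. There is no depth.
- order.finish_job(): hands the job in; it is judged then, once.
The state is a dict: "time": time; "joint_positions": joint angles; "qd": joint speeds; "joint_efforts": joint torques, N m; "tcp_pos": TCP position; "eef_rot": TCP orientation; "ft_force": force on the tool from outside, world axes, zero at the start; "moment": the same for the moment, N m; "width": finger opening in mm; "gripper_force": force on a finger pad.
Only numpy, scipy, OpenCV 4.12 (cv2) and the standard library are available. Lean on these libraries where they do the work, as an engineer would, in place of code of your own. Each camera call takes 0.05 s, during which the arm holds its last target. There are 200 camera calls.

## Working session

There is one attempt and no reset: what is moved stays moved. The work goes in short steps, Python scripts to look and compute and a tool call to move; the robot and the scene stay as the last step left them, time stands still between calls to the robot, and variables do not carry over. Pictures are saved under pics/ and viewed, at most 10 in all, crops included, and the job is handed in when it is done.

Besides the shell and the picture viewer there is one more tool, called by a JSON object that holds its "name" and its "arguments", one argument or row to a line. apply_moves: Moves the arm, as the interface text tells. Its arguments: {"type":"object","properties":{"commands":{"type":"array"},"fingers":{"type":"number"},"force":{"type":"number"}},"required":["commands"]}

```bash
ls; mkdir -p pics
cat > h.py <<'E'
import numpy as np, cv2
from cell import sensors, capture, order, arm
from scipy.spatial.transform import Rotation as R
def tool():
    s=sensors.sense(); q=s["eef_rot"]; return np.array(s["tcp_pos"]),R.from_quat([q[1],q[2],q[3],q[0]]).as_matrix()
def cam(n):
    p,M=tool(); c=capture(n)
    if "T_tool_cam" in c:
        T=np.array(c["T_tool_cam"]); c["origin"]=p+M@T[:3,3]; c["rotation"]=M@T[:3,:3]
    return c
def ray(c,u,v):
    f=210/np.tan(np.radians(c["vertical_fov"])/2)
    d=np.array([(u-c["cx"])/f,-(v-c["cy"])/f,-1]); return np.array(c["origin"]),np.array(c["rotation"])@d
def onz(c,u,v,z):
    o,d=ray(c,u,v); return o+d*(z-o[2])/d[2]
def proj(c,P):
    f=210/np.tan(np.radians(c["vertical_fov"])/2)
    q=np.array(c["rotation"]).T@(np.array(P)-np.array(c["origin"])); return c["cx"]-f*q[0]/q[2],c["cy"]+f*q[1]/q[2]
def save(c,n): cv2.imwrite("pics/"+n,np.array(c["pixels"])[:,:,::-1])
E
python3 - <<'E'
from h import *
import pickle
for n in("scene","top","wrist"):
    c=cam(n); pickle.dump(c,open(n+".pkl","wb")); save(c,n+".png"); print(n,{k:np.round(v,3).tolist() for k,v in c.items() if k!="pixels" and not isinstance(v,str)})
print(sensors.sense(),arm.tcp_to_grasp,tool()[1].round(3).tolist())
a=cv2.imread("pics/scene.png");b=cv2.imread("pics/top.png")
E
```

```text
pics
scene {'vertical_fov': 46.095, 'cx': 274.234, 'cy': 211.276, 'origin': [32.772, 378.174, 1253.032], 'rotation': [-0.375, -0.118, 0.266, 0.88]}
top {'vertical_fov': 43.995, 'cx': 274.927, 'cy': 204.23, 'origin': [482.64, -110.327, 1393.792], 'rotation': [0.713, 0.017, -0.027, -0.701]}
wrist {'vertical_fov': 62.699, 'cx': 284.073, 'cy': 208.284, 'T_tool_cam': [[0.001, 0.955, 0.298, 80.98], [1.0, -0.001, -0.001, -0.702], [-0.001, 0.298, -0.955, -161.354], [0.0, 0.0, 0.0, 1.0]], 'origin': [344.741, -526.473, 383.239], 'rotation': [[0.437, 0.859, 0.269], [-0.9, 0.417, 0.13], [-0.001, -0.298, 0.955]]}
{'time': 0.15, 'joint_positions': array([ 1.05180148,  0.41167547, -0.01271331,  1.59680487,  0.00560471,
        1.13431093, -0.08217739]), 'qd': array([-1.46590189e-03, -1.11959720e-03, -2.38920858e-03, -3.25211416e-03,
        5.89728025e-05, -7.99099204e-04,  6.26967247e-04]), 'joint_efforts': array([ 8.31806701e-04, -5.88337076e+01,  6.42458852e-01, -2.91291440e+01,
       -5.36535052e-02,  1.58270414e-02,  1.14384090e-04]), 'tcp_pos': array([ 272.11060276, -562.24581919,  222.04682944]), 'eef_rot': array([-5.55773503e-04,  9.74699699e-01,  2.23517690e-01, -1.71004656e-04]), 'ft_force': array([-0.20622119,  0.34813365, -0.06396856]), 'moment': array([0.00668961, 0.00962474, 0.02463972]), 'gripper_force': 0.0, 'width': 87.75475032460905} 18.700000000000003 [[0.9, 0.436, -0.001], [0.436, -0.9, 0.001], [-0.0, -0.001, -1.0]]
```

```bash
python3 - <<'E'
s=open("h.py").read()
s=s.replace('    return c\ndef ray','    else:\n        q=c["rotation"]; c["rotation"]=R.from_quat([q[1],q[2],q[3],q[0]]).as_matrix()\n    return c\ndef ray')
open("h.py","w").write(s)
E
python3 -c "
from h import *
import pickle
for n in ('scene','top'): c=cam(n);pickle.dump(c,open(n+'.pkl','wb'))
"
```

```text
(no output)
```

View pics/top.png

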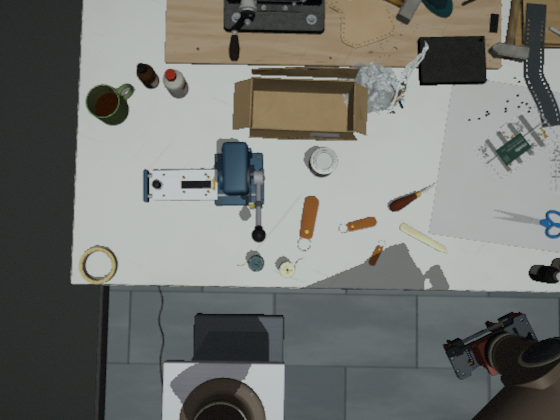

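View pics/scene.png

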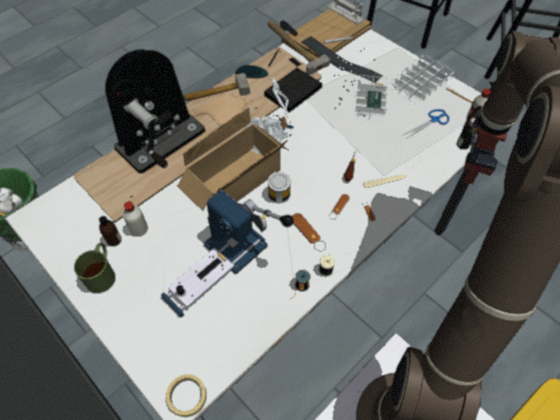

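Run:
```python
from h import *
import pickle
c=pickle.load(open("top.pkl","rb"));p=np.array(c["pixels"]);save(c,"t2.png")
hsv=cv2.cvtColor(p,cv2.COLOR_RGB2HSV)
m=cv2.inRange(hsv,(3,110,60),(18,255,255)); m[:190]=0;m[275:]=0;m[:,:280]=0
n,l,st,ce=cv2.connectedComponentsWithStats(m)
for i in range(1,n):
    if st[i,4]<30: continue
    uv=np.argwhere(l==i)[:,::-1]
    P=np.array([onz(c,u,v,5)[:2] for u,v in uv],np.float32)
    print(st[i],ce[i].round(1),cv2.minAreaRect(P))
s=pickle.load(open("scene.pkl","rb"))
a=cv2.resize(p[130:275,130:270,::-1],None,fx=4,fy=4,interpolation=cv2.INTER_CUBIC)
b=cv2.resize(p[185:270,330:395,::-1],None,fx=3,fy=3,interpolation=cv2.INTER_CUBIC)
out=np.zeros((580,760,3),np.uint8);out[:,:560]=a;out[:255,560:755]=b
cv2.imwrite("pics/crop.png",out)
```

```text
[392 194  25  17 160] [402.9 202.2] ((583.6151733398438, -474.9676208496094), (20.020299911499023, 73.81017303466797), 34.35213851928711)
[300 196  18  42 510] [308.6 216.1] ((537.4828491210938, -220.17758178710938), (36.035709381103516, 111.7961654663086), 82.3373031616211)
[347 217  29  14 233] [361.8 223.4] ((520.8455200195312, -361.2022705078125), (23.91402244567871, 76.217529296875), 15.83214282989502)
[369 246  13  19 116] [375.  255.5] ((437.1597595214844, -398.57159423828125), (15.477372169494629, 53.86972427368164), 63.69065856933594)
```

View pics/crop.png

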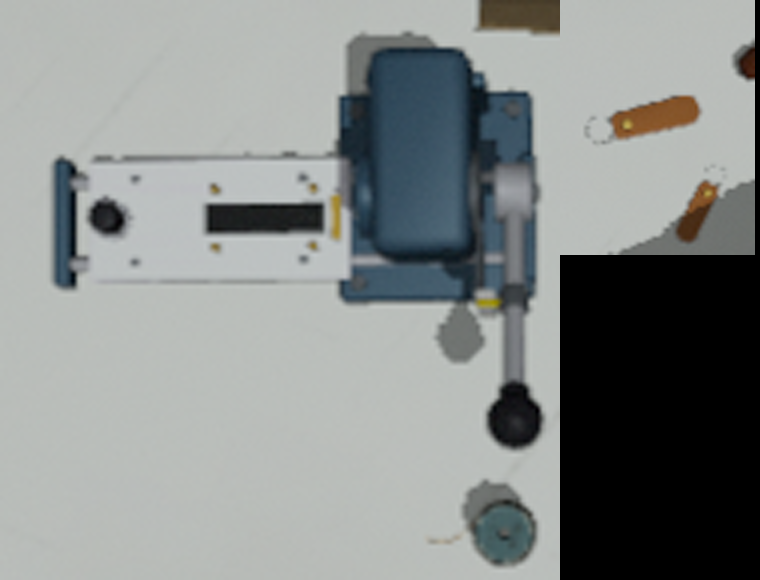

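The three fobs are: large, leather 112 mm at (309,216); medium, 76x24 mm measured at (362,223), ring at (344,228); small, 54 mm at (375,255). The medium one fits 80 x 28 mm (it loses about a pixel at each edge), and the crop shows its ring and rivet on the left. The bed is drawn out left, with the grip at (157,184), the strip at (196,184) and the ball at (258,235).

```bash
cat >> h.py <<'E'
def go(P,yaw,note=""):
    "tool-frame slide/rot numbers to reach TCP P with tool x at yaw deg, pointing down"
    p,M=tool(); x=np.radians(yaw); T=np.array([[np.cos(x),np.sin(x),0],[np.sin(x),-np.cos(x),0],[0,0,-1]]).T
    T=np.array([[np.cos(x),np.sin(x),0],[np.sin(x),-np.cos(x),0],[0,0,-1.]])
    rv=R.from_matrix(M.T@T).as_rotvec()
    print(note,"slide",(M.T@(np.array(P)-p)/400).round(4),"rot",(rv/.5).round(3))
E
python3 - <<'E'
from h import *
import pickle
go([520.8,-361.2,190],105.8)
c=pickle.load(open("top.pkl","rb"))
def f(u,v,z): print((u,v),onz(c,130+u/4,130+v/4,z).round(1))
for u,v in((215,189),(313,187),(215,247),(313,245)): f(u,v,42.5)
f(264.5,218,38); f(107,217,66); f(515,417,239); f(335,217,42)
E
```

```text
slide [ 0.7786 -0.1818  0.0807] rot [-1.000e-03 -1.000e-03 -2.791e+00]
(215, 189) [632.9 110.3  42.5]
(313, 187) [635.4  46.6  42.5]
(215, 247) [595.  109.3  42.5]
(313, 245) [597.5  45.7  42.5]
(264.5, 218) [615.   78.2  38. ]
(107, 217) [611.1 174.8  66. ]
(515, 417) [487.1 -91.1 239. ]
(335, 217) [616.1  31.9  42. ]
```

{"name": "apply_moves", "arguments": {
  "commands": [
    {"slide":[0.15,-0.03,0.02],"rot":[0,0,-0.33]},
    {"slide":[0.3,-0.07,0.04],"rot":[0,0,-0.66]},
    {"slide":[0.45,-0.1,0.06],"rot":[0,0,-1]},
    {"slide":[0.6,-0.14,0.07],"rot":[0,0,-1]},
    {"slide":[0.72,-0.17,0.08],"rot":[0,0,-1]},
    {"slide":[0.777,-0.181,0.08],"rot":[0,0,-1]},
    {"slide":[0.777,-0.181,0.08],"rot":[0,0,-1]}
  ]
}}

```text
time: 1.12
tcp_pos: [521.3, -361.2, 190.5]
eef_rot: [-0.0, 0.889, 0.459, 0.0]
ft_force: [-0.0, -0.6, 0.4]
width: 87.6
gripper_force: 0.0
```

{"name": "apply_moves", "arguments": {
  "commands": [
    {"slide":[0,0,0],"rot":[0,0,-0.33]},
    {"slide":[0,0,0],"rot":[0,0,-0.66]},
    {"slide":[0,0,0],"rot":[0,0,-1]},
    {"slide":[0,0,0],"rot":[0,0,-1]}
  ]
}}

```text
time: 1.62
tcp_pos: [518.3, -364.7, 190.7]
eef_rot: [0.0, 0.75, 0.662, -0.001]
ft_force: [0.0, -0.9, 0.0]
width: 87.8
gripper_force: 0.0
```

{"name": "apply_moves", "arguments": {
  "commands": [
    {"slide":[0,0,0],"rot":[0,0,-0.33]},
    {"slide":[0,0,0],"rot":[0,0,-0.66]},
    {"slide":[0,0,0],"rot":[0,0,-0.791]},
    {"slide":[0,0,0],"rot":[0,0,-0.791]}
  ]
}}

```text
time: 2.12
tcp_pos: [519.3, -363.5, 190.7]
eef_rot: [-0.0, 0.606, 0.796, -0.0]
ft_force: [-0.5, -0.8, 0.7]
width: 88.3
gripper_force: 0.0
```

Run:
```python
from h import *
c=cam("wrist");save(c,"w1.png");p=np.array(c["pixels"])
hsv=cv2.cvtColor(p,cv2.COLOR_RGB2HSV)
m=cv2.inRange(hsv,(3,110,50),(18,255,255))
m=cv2.morphologyEx(m,cv2.MORPH_CLOSE,np.ones((9,9)))
n,l,st,ce=cv2.connectedComponentsWithStats(m)
for i in range(1,n):
    if st[i,4]<1000: continue
    uv=np.argwhere(l==i)[:,::-1]
    P=np.array([onz(c,u,v,5)[:2] for u,v in uv],np.float32)
    print(st[i],cv2.minAreaRect(P),cv2.boxPoints(cv2.minAreaRect(P)).round(1).tolist())
print(tool()[0])
```

```text
[ 286    0  118   82 5067] ((536.3120727539062, -217.69973754882812), (37.38139343261719, 113.71214294433594), 80.07167053222656) [[477.1000061035156, -226.3000030517578], [589.0999755859375, -245.89999389648438], [595.5, -209.10000610351562], [483.5, -189.5]]
[ 506  131   54   92 2390] ((764.628662109375, -295.3911437988281), (53.87446594238281, 97.78215026855469), 28.906320571899414) [[717.4000244140625, -265.6000061035156], [764.7000122070312, -351.20001220703125], [811.7999877929688, -325.20001220703125], [764.5999755859375, -239.60000610351562]]
[ 276  144   24   74 1638] ((520.91845703125, -360.1817626953125), (24.209745407104492, 76.92266845703125), 15.09979248046875) [[499.20001220703125, -326.20001220703125], [519.2999877929688, -400.5], [542.5999755859375, -394.20001220703125], [522.5999755859375, -319.8999938964844]]
[ 519.54439558 -363.15262636  190.63309069]
```

View pics/w1.png

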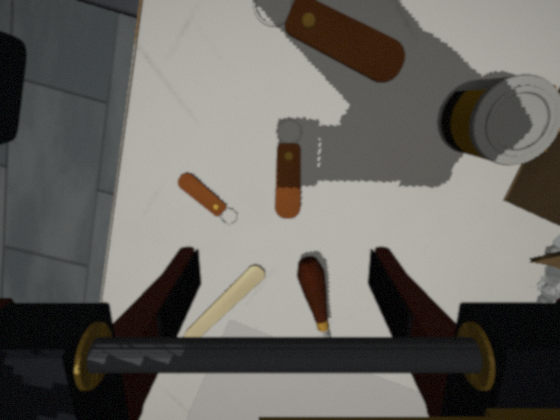

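```bash
python3 -c "
from h import *
go([520.9,-360.8,2],105.5)"
```

```text
slide [0.0049 0.0051 0.4716] rot [-0.001  0.001 -0.002]
```

{"name": "apply_moves", "arguments": {
  "commands": [
    {"slide":[0,0,0.1],"rot":[0,0,0]},
    {"slide":[0,0,0.2],"rot":[0,0,0]},
    {"slide":[0,0,0.3],"rot":[0,0,0]},
    {"slide":[0,0,0.38],"rot":[0,0,0]},
    {"slide":[0,0,0.44],"rot":[0,0,0]},
    {"slide":[0,0,0.44],"rot":[0,0,0]},
    {"slide":[0,0,0.44],"rot":[0,0,0]}
  ]
}}

```text
time: 3.05
tcp_pos: [520.9, -362.5, 15.6]
eef_rot: [0.001, 0.604, 0.797, -0.0]
ft_force: [0.2, 0.3, -0.1]
width: 87.5
gripper_force: 0.0
```

```bash
python3 -c "
from h import *
go([520.9,-360.8,2],105.5);print(sensors.sense()['qd'].round(4))"
```

```text
slide [0.0042 0.0011 0.0341] rot [0.001 0.002 0.007]
[ 0.0022 -0.0137 -0.0074 -0.0052  0.0009 -0.0034  0.0058]
```

{"name": "apply_moves", "arguments": {
  "commands": [
    {"slide":[0.003,0.001,0.017],"rot":[0,0,0]},
    {"slide":[0.003,0.001,0.034],"rot":[0,0,0]},
    {"slide":[0.003,0.001,0.034],"rot":[0,0,0]},
    {"slide":[0.003,0.001,0.034],"rot":[0,0,0]}
  ]
}}

```text
time: 3.55
tcp_pos: [520.5, -360.7, 1.1]
eef_rot: [-0.0, 0.603, 0.797, -0.0]
ft_force: [-0.3, -0.3, -0.8]
width: 87.3
gripper_force: 0.0
```

{"name": "apply_moves", "arguments": {
  "commands": [
    {"slide":[0,0,0],"rot":[0,0,0]},
    {"slide":[0,0,0],"rot":[0,0,0]},
    {"slide":[0,0,0],"rot":[0,0,0]},
    {"slide":[0,0,0],"rot":[0,0,0]},
    {"slide":[0,0,0],"rot":[0,0,0]},
    {"slide":[0,0,0],"rot":[0,0,0]},
    {"slide":[0,0,0],"rot":[0,0,0]},
    {"slide":[0,0,0],"rot":[0,0,0]}
  ],
  "fingers": 1,
  "force": 20
}}

```text
time: 4.55
tcp_pos: [520.6, -360.7, 1.0]
eef_rot: [-0.0, 0.603, 0.797, -0.0]
ft_force: [-0.2, 0.5, 0.2]
width: 27.2
gripper_force: 20.0
```

{"name": "apply_moves", "arguments": {
  "commands": [
    {"slide":[0,0,-0.12],"rot":[0,0,0]},
    {"slide":[0,0,-0.26],"rot":[0,0,0]},
    {"slide":[0,0,-0.4],"rot":[0,0,0]},
    {"slide":[0,0,-0.55],"rot":[0,0,0]},
    {"slide":[0,0,-0.68],"rot":[0,0,0]},
    {"slide":[0,0,-0.75],"rot":[0,0,0]},
    {"slide":[0,0,-0.75],"rot":[0,0,0]}
  ]
}}

```text
time: 5.42
tcp_pos: [521.5, -361.1, 303.6]
eef_rot: [0.002, 0.603, 0.797, 0.0]
ft_force: [-0.2, -0.3, -0.5]
width: 26.9
gripper_force: 20.0
```

```bash
python3 -c "
from h import *
go([615.2,77.9,300],92.25);go([590,-100,300],95);print(sensors.sense()['width'],sensors.sense()['joint_positions'])"
```

```text
slide [0.9924 0.524  0.0069] rot [0.007 0.006 0.472]
 slide [0.5815 0.3424 0.0078] rot [0.006 0.007 0.376]
26.873944037714633 [ 0.81693047  0.40559025 -0.41138025  1.44157152  0.16427794  1.3237782
  0.67132642]
```

{"name": "apply_moves", "arguments": {
  "commands": [
    {"slide":[0.1,0.053,0],"rot":[0,0,0.05]},
    {"slide":[0.22,0.116,0],"rot":[0,0,0.1]},
    {"slide":[0.35,0.185,0],"rot":[0,0,0.18]},
    {"slide":[0.48,0.254,0],"rot":[0,0,0.26]},
    {"slide":[0.61,0.322,0],"rot":[0,0,0.34]},
    {"slide":[0.74,0.391,0],"rot":[0,0,0.4]},
    {"slide":[0.87,0.46,0],"rot":[0,0,0.45]},
    {"slide":[0.97,0.512,0],"rot":[0,0,0.472]}
  ]
}}

```text
time: 6.42
tcp_pos: [611.4, 71.1, 299.0]
eef_rot: [-0.001, 0.692, 0.721, -0.001]
ft_force: [0.6, 0.8, -0.6]
width: 27.0
gripper_force: 20.0
```

{"name": "apply_moves", "arguments": {
  "commands": [
    {"slide":[0.023,0.006,0],"rot":[0,0,0]},
    {"slide":[0.023,0.006,0],"rot":[0,0,0]},
    {"slide":[0.023,0.006,0],"rot":[0,0,0]},
    {"slide":[0.023,0.006,0],"rot":[0,0,0]},
    {"slide":[0.023,0.006,0],"rot":[0,0,0]}
  ]
}}

```text
time: 7.05
tcp_pos: [614.2, 76.5, 301.2]
eef_rot: [0.0, 0.694, 0.72, -0.0]
ft_force: [-0.3, 0.7, -0.5]
width: 26.8
gripper_force: 20.0
```

Run:
```python
from h import *
import pickle
go([615.2,77.9,160],92.25);c=cam("wrist");pickle.dump(c,open("w2.pkl","wb"));save(c,"w2.png")
for P in((615,78,42),(633,110,42.5),(595,109,42.5),(635.4,46.6,42.5),(597.5,45.7,42.5)): print(np.round(proj(c,P)))
```

```text
slide [0.0035 0.0027 0.3529] rot [ 0.     0.001 -0.003]
[286. 169.]
[302. 143.]
[270. 143.]
[301. 194.]
[271. 194.]
```

View pics/w2.png

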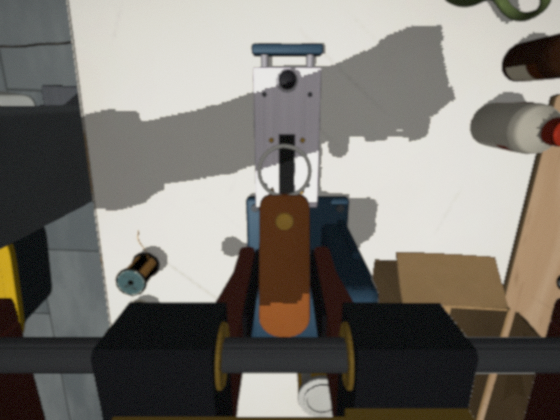

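Run:
```python
from h import *
import pickle
c=pickle.load(open("w2.pkl","rb"));p=np.array(c["pixels"])
hsv=cv2.cvtColor(p,cv2.COLOR_RGB2HSV)
m=cv2.inRange(hsv,(10,60,50),(30,255,255))[120:165,245:330]
n,l,st,ce=cv2.connectedComponentsWithStats(m)
for i in range(1,n): print(st[i],ce[i]+[245,120],onz(c,*(ce[i]+[245,120]),42.5).round(1))
cv2.imwrite("pics/crop2.png",cv2.resize(p[30:220,230:350,::-1],None,fx=3.1,fy=3.1,interpolation=cv2.INTER_CUBIC))
# grip blob: dark
g=cv2.inRange(hsv,(0,0,0),(180,255,45))[60:95,272:305]
n,l,st,ce=cv2.connectedComponentsWithStats(g)
for i in range(1,n): print(st[i],ce[i]+[272,60],onz(c,*(ce[i]+[272,60]),60).round(1))
# fob held at z~300
m=cv2.inRange(hsv,(3,110,30),(18,255,255))[185:345,240:330]
n,l,st,ce=cv2.connectedComponentsWithStats(m); i=1+st[1:,4].argmax();uv=np.argwhere(l==i)[:,::-1]+[240,185]
z=tool()[0][2]+4
print(cv2.minAreaRect(np.array([onz(c,u,v,z)[:2] for u,v in uv],np.float32)),tool()[0])
```

```text
[24 18  4  4 14] [270.71428571 139.5       ] [595.5 113.3  42.5]
[56 18  4  4 12] [302.25       139.66666667] [633.3 114.6  42.5]
[  9  11  15  18 155] [288.79354839  79.91612903] [614.1 180.3  60. ]
((612.8555908203125, 76.84800720214844), (26.72311782836914, 80.61279296875), 1.8789949417114258) [614.17471042  76.82368775 301.16924062]
```

View pics/crop2.png

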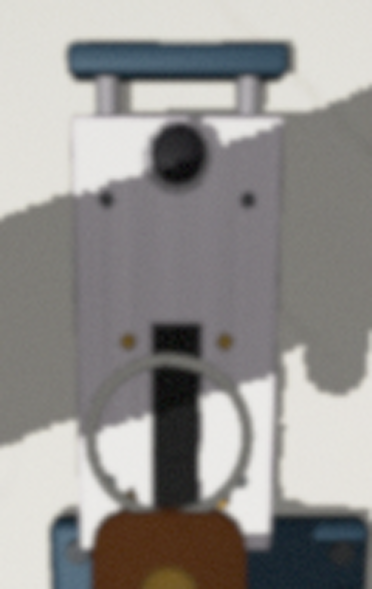

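Run:
```python
from h import *
import pickle
c=pickle.load(open("scene.pkl","rb"));p=np.array(c["pixels"]);hsv=cv2.cvtColor(p,cv2.COLOR_RGB2HSV)
def blobs(mask,x0,y0,x1,y1,z,mn=4):
    n,l,st,ce=cv2.connectedComponentsWithStats(mask[y0:y1,x0:x1])
    for i in range(1,n):
        if st[i,4]>=mn: q=ce[i]+[x0,y0];print(st[i],q.round(1),onz(c,*q,z).round(1))
for P in((614,112,42.5),(616,47,42.5),(613,177,60)): print(np.round(proj(c,P)))
blobs(cv2.inRange(hsv,(10,60,50),(35,255,255)),160,240,260,310,42.5,2)
print("dark");blobs(cv2.inRange(hsv,(0,0,0),(180,255,60)),160,250,225,310,55)
t=pickle.load(open("top.pkl","rb"));p=np.array(t["pixels"]);hsv=cv2.cvtColor(p,cv2.COLOR_RGB2HSV);c=t
print("top");blobs(cv2.inRange(hsv,(10,60,50),(35,255,255)),180,172,220,196,42.5,1)
print("topgrip");blobs(cv2.inRange(hsv,(0,0,0),(180,255,60)),150,172,165,196,66)
```

```text
[201. 275.]
[218. 260.]
[181. 288.]
[58 13  8  8 27] [221.6 256.1] [619.6  32.6  42.5]
dark
[61  0  4  5 14] [223. 252.] [620.8  24.9  55. ]
[ 38   9  22  19 112] [208.6 268.2] [609.7  85.7  55. ]
[17 36  7  9 46] [179.7 290.1] [612.6 182.   55. ]
top
[3 4 2 2 3] [183.3 176.7] [634.5 111.4  42.5]
[28  4  1  2  2] [208.  176.5] [636.1  47.3  42.5]
[33  7  2 11 22] [213.5 184. ] [616.7  32.5  42.5]
[ 3 19  2  2  4] [183.5 191.5] [595.7 109.9  42.5]
[27 19  2  1  2] [207.5 191. ] [598.1  47.6  42.5]
topgrip
[ 3  9  8  7 46] [156.3 184. ] [611.8 175.9  66. ]
```

```bash
python3 -c "
from h import *
go([616,80,60],92.1)"
```

```text
slide [0.0079 0.0047 0.6029] rot [0.001 0.    0.003]
```

{"name": "apply_moves", "arguments": {
  "commands": [
    {"slide":[0.008,0.004,0.1],"rot":[0,0,0]},
    {"slide":[0.008,0.004,0.22],"rot":[0,0,0]},
    {"slide":[0.008,0.004,0.34],"rot":[0,0,0]},
    {"slide":[0.008,0.004,0.46],"rot":[0,0,0]},
    {"slide":[0.008,0.004,0.56],"rot":[0,0,0]},
    {"slide":[0.008,0.004,0.603],"rot":[0,0,0]},
    {"slide":[0.008,0.004,0.603],"rot":[0,0,0]},
    {"slide":[0.008,0.004,0.603],"rot":[0,0,0]}
  ]
}}

```text
time: 8.1
tcp_pos: [616.8, 81.2, 61.6]
eef_rot: [0.001, 0.693, 0.721, 0.001]
ft_force: [0.1, 0.1, 0.6]
width: 26.9
gripper_force: 20.0
```

Run:
```python
from h import *
go([616,80,39.3],92.1)
c=cam("wrist");p=np.array(c["pixels"]);
for P in((616.5,112,42.5),): print(proj(c,P))
hsv=cv2.cvtColor(p,cv2.COLOR_RGB2HSV)
m=cv2.inRange(hsv,(10,60,50),(35,255,255))[60:330,200:380]
n,l,st,ce=cv2.connectedComponentsWithStats(m)
for i in range(1,n):
    if 6<st[i,4]<400: q=ce[i]+[200,60];print(st[i],q.round(1),onz(c,*q,42.5).round(1))
cv2.imwrite("pics/crop3.png",cv2.resize(p[60:360,190:390,::-1],None,fx=2,fy=2,interpolation=cv2.INTER_CUBIC))
```

```text
slide [-0.003  -0.0022  0.0557] rot [ 0.005 -0.001  0.006]
(np.float64(288.10638020961875), np.float64(199.78088266149038))
[ 45 129  11  12  99] [250.2 194.5] [595.9 114.1  42.5]
[114 129  10  12  99] [318.5 194.6] [632.8 115.5  42.5]
[ 19 262  11   8  62] [224.  326.2] [580.8  29.9  42.5]
[139 262  11   8  67] [344.  326.1] [654.4  32.7  42.5]
```

View pics/crop3.png

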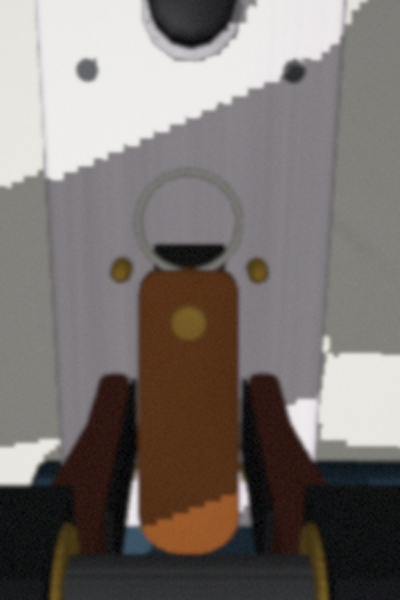

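Run:
```python
from h import *
c=cam("wrist")
print(onz(c,284,194,65),onz(c,284,334,65),onz(c,284,144,62),onz(c,284,194.5,42.5));print(tool()[0])
go([616,80,39.3],92.1)
```

```text
[613.8871991  121.08471965  65.        ] [617.06351422  42.61221565  65.        ] [612.96046196 144.19128322  62.        ] [614.20608093 114.78941086  42.5       ]
[616.76710879  81.12230515  61.67583876]
 slide [-0.0027 -0.0022  0.0559] rot [ 0.006 -0.     0.005]
```

{"name": "apply_moves", "arguments": {
  "commands": [
    {"slide":[0,0,0.02],"rot":[0,0,0]},
    {"slide":[0,0,0.035],"rot":[0,0,0]},
    {"slide":[0,0,0.045],"rot":[0,0,0]},
    {"slide":[0,0,0.054],"rot":[0,0,0]},
    {"slide":[0,0,0.054],"rot":[0,0,0]},
    {"slide":[0,0,0.054],"rot":[0,0,0]}
  ]
}}

```text
time: 8.95
tcp_pos: [615.4, 80.9, 38.9]
eef_rot: [0.0, 0.693, 0.721, -0.0]
ft_force: [-3.3, -1.1, 7.4]
width: 26.6
gripper_force: 20.0
```

{"name": "apply_moves", "arguments": {
  "commands": [
    {"slide":[0,0,-0.001],"rot":[0,0,0]},
    {"slide":[0,0,-0.001],"rot":[0,0,0]},
    {"slide":[0,0,-0.001],"rot":[0,0,0]},
    {"slide":[0,0,-0.001],"rot":[0,0,0]},
    {"slide":[0,0,-0.001],"rot":[0,0,0]},
    {"slide":[0,0,-0.001],"rot":[0,0,0]}
  ],
  "fingers": 0.1
}}

```text
time: 9.7
tcp_pos: [615.6, 80.9, 38.6]
eef_rot: [0.0, 0.693, 0.721, -0.0]
ft_force: [0.1, 0.5, -0.9]
width: 39.5
gripper_force: 0.0
```

{"name": "apply_moves", "arguments": {
  "commands": [
    {"slide":[0,0,-0.02],"rot":[0,0,0]},
    {"slide":[0,0,-0.06],"rot":[0,0,0]},
    {"slide":[0,0,-0.15],"rot":[0,0,0]},
    {"slide":[0,0,-0.28],"rot":[0,0,0]},
    {"slide":[0,0,-0.35],"rot":[0,0,0]},
    {"slide":[0,0,-0.38],"rot":[0,0,0]},
    {"slide":[0,0,-0.38],"rot":[0,0,0]},
    {"slide":[0,0,-0.38],"rot":[0,0,0]}
  ]
}}

```text
time: 10.7
tcp_pos: [614.8, 80.6, 189.3]
eef_rot: [-0.001, 0.693, 0.721, -0.001]
ft_force: [-0.4, 0.2, 0.4]
width: 39.7
gripper_force: 0.0
```

Run:
```python
from h import *
import pickle
c=cam("wrist");p=np.array(c["pixels"]);pickle.dump(c,open("w4.pkl","wb"))
cv2.imwrite("pics/crop4.png",cv2.resize(p[20:320,190:390,::-1],None,fx=2,fy=2,interpolation=cv2.INTER_CUBIC));print(tool()[0])
```

```text
[614.83835728  80.67976113 189.16415102]
```

View pics/crop4.png

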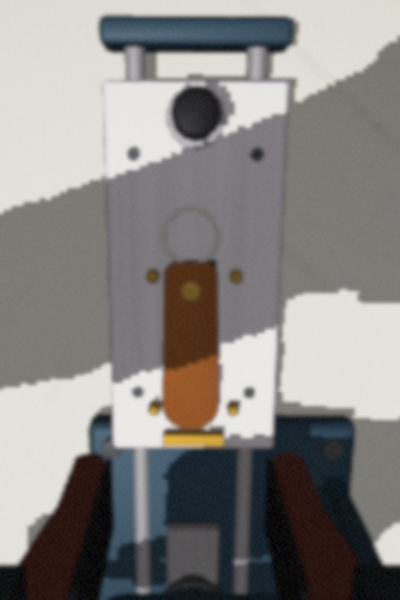

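Run:
```python
from h import *
import pickle
c=pickle.load(open("w4.pkl","rb"));print(onz(c,287.5,76,64).round(1), onz(c,190+195/2,158,42.5))
go([612.3,179.5,110],92.1)
```

```text
[611.9 181.   64. ] [614.98376917 113.74743106  42.5       ]
 slide [0.2472 0.0039 0.1978] rot [-0.005  0.001  0.006]
```

{"name": "apply_moves", "arguments": {
  "commands": [
    {"slide":[0.1,0.003,0],"rot":[0,0,0]},
    {"slide":[0.2,0.003,0.05],"rot":[0,0,0]},
    {"slide":[0.246,0.003,0.14],"rot":[0,0,0]},
    {"slide":[0.246,0.003,0.2],"rot":[0,0,0]},
    {"slide":[0.246,0.003,0.2],"rot":[0,0,0]},
    {"slide":[0.246,0.003,0.2],"rot":[0,0,0]}
  ],
  "fingers": -0.5
}}

```text
time: 11.5
tcp_pos: [613.2, 179.1, 110.9]
eef_rot: [-0.0, 0.693, 0.721, 0.0]
ft_force: [-0.3, -0.5, 0.1]
width: 65.6
gripper_force: 0.0
```

Run:
```python
from h import *
c=cam("wrist");p=np.array(c["pixels"]);hsv=cv2.cvtColor(p,cv2.COLOR_RGB2HSV)
g=cv2.inRange(hsv,(0,0,0),(180,255,45))[:,230:340]
n,l,st,ce=cv2.connectedComponentsWithStats(g)
for i in range(1,n):
    if st[i,4]>150: print(st[i],ce[i]+[230,0],onz(c,*(ce[i]+[230,0]),60).round(1))
print(proj(c,(612.3,180,60)))
go([612.3,179.5,42],92.1)
```

```text
[   0  154  110   19 1930] [285.11295337 162.61865285] [610.7 224.6  60. ]
[ 41 205  28  39 889] [284.60629921 223.98650169] [612.1 184.2  60. ]
[   0  338  110   79 3977] [293.42117174 362.58461152] [623.2  74.   60. ]
[  38  386   41   31 1079] [288.6746988  402.69694161] [621.3  35.6  60. ]
(np.float64(284.697196839893), np.float64(230.0142190768693))
 slide [ 0.0009 -0.0032  0.1737] rot [ 0.002 -0.001  0.005]
```

{"name": "apply_moves", "arguments": {
  "commands": [
    {"slide":[0.003,-0.002,0.08],"rot":[0,0,0]},
    {"slide":[0.003,-0.002,0.14],"rot":[0,0,0]},
    {"slide":[0.003,-0.002,0.172],"rot":[0,0,0]},
    {"slide":[0.003,-0.002,0.172],"rot":[0,0,0]},
    {"slide":[0.003,-0.002,0.172],"rot":[0,0,0]}
  ]
}}

```text
time: 12.18
tcp_pos: [612.9, 180.7, 43.1]
eef_rot: [0.0, 0.693, 0.721, 0.001]
ft_force: [0.8, -0.5, -0.8]
width: 65.7
gripper_force: 0.0
```

{"name": "apply_moves", "arguments": {
  "commands": [
    {"slide":[0,0,0],"rot":[0,0,0]},
    {"slide":[0,0,0],"rot":[0,0,0]},
    {"slide":[0,0,0],"rot":[0,0,0]},
    {"slide":[0,0,0],"rot":[0,0,0]},
    {"slide":[0,0,0],"rot":[0,0,0]},
    {"slide":[0,0,0],"rot":[0,0,0]},
    {"slide":[0,0,0],"rot":[0,0,0]}
  ],
  "fingers": 1,
  "force": 20
}}

```text
time: 13.05
tcp_pos: [613.5, 180.5, 42.0]
eef_rot: [0.001, 0.693, 0.721, 0.001]
ft_force: [5.0, 0.3, -3.3]
width: 19.7
gripper_force: 20.0
```

Run:
```python
from h import *
p,M=tool(); a=np.radians(2.2); d=np.array([np.sin(a),-np.cos(a),0])
for L in(100,): print(p,(M.T@d*L/400).round(4)); print(sensors.sense()["width"])
```

```text
[613.53172557 180.45630668  41.95298842] [-2.5e-01 -2.0e-04 -2.0e-04]
19.677878634705074
```

Gripped at 19.7 mm (grip is 20). Sliding 100 mm along -tool x, smoothly.

{"name": "apply_moves", "arguments": {
  "commands": [
    {"slide":[-0.02,0,0],"rot":[0,0,0]},
    {"slide":[-0.055,0,0],"rot":[0,0,0]},
    {"slide":[-0.09,0,0],"rot":[0,0,0]},
    {"slide":[-0.125,0,0],"rot":[0,0,0]},
    {"slide":[-0.16,0,0],"rot":[0,0,0]},
    {"slide":[-0.195,0,0],"rot":[0,0,0]},
    {"slide":[-0.225,0,0],"rot":[0,0,0]},
    {"slide":[-0.245,0,0],"rot":[0,0,0]}
  ]
}}

```text
time: 14.05
tcp_pos: [616.9, 82.8, 41.9]
eef_rot: [0.0, 0.693, 0.721, 0.001]
ft_force: [5.7, 2.5, -3.6]
width: 19.4
gripper_force: 20.0
```

{"name": "apply_moves", "arguments": {
  "commands": [
    {"slide":[-0.008,0,0],"rot":[0,0,0]},
    {"slide":[-0.016,0,0],"rot":[0,0,0]},
    {"slide":[-0.02,0,0],"rot":[0,0,0]},
    {"slide":[-0.02,0,0],"rot":[0,0,0]},
    {"slide":[-0.02,0,0],"rot":[0,0,0]}
  ]
}}

```text
time: 14.68
tcp_pos: [617.2, 74.9, 42.0]
eef_rot: [0.0, 0.693, 0.721, 0.001]
ft_force: [5.6, 1.7, -4.6]
width: 19.5
gripper_force: 20.0
```

{"name": "apply_moves", "arguments": {
  "commands": [
    {"slide":[-0.006,0,0],"rot":[0,0,0]},
    {"slide":[-0.012,0,0],"rot":[0,0,0]},
    {"slide":[-0.018,0,0],"rot":[0,0,0]},
    {"slide":[-0.018,0,0],"rot":[0,0,0]}
  ]
}}

```text
time: 15.18
tcp_pos: [617.4, 69.0, 41.9]
eef_rot: [-0.0, 0.693, 0.721, 0.001]
ft_force: [4.8, 4.5, -5.1]
width: 19.7
gripper_force: 20.0
```

{"name": "apply_moves", "arguments": {
  "commands": [
    {"slide":[-0.005,0,0],"rot":[0,0,0]},
    {"slide":[-0.01,0,0],"rot":[0,0,0]},
    {"slide":[-0.01,0,0],"rot":[0,0,0]},
    {"slide":[-0.01,0,0],"rot":[0,0,0]}
  ]
}}

```text
time: 15.68
tcp_pos: [617.3, 69.0, 42.0]
eef_rot: [-0.001, 0.692, 0.722, 0.003]
ft_force: [6.0, 12.7, -7.7]
width: 19.3
gripper_force: 20.0
```

{"name": "apply_moves", "arguments": {
  "commands": [
    {"slide":[0,0,0],"rot":[0,0,0]},
    {"slide":[0,0,0],"rot":[0,0,0]},
    {"slide":[0,0,0],"rot":[0,0,0]},
    {"slide":[0,0,0],"rot":[0,0,0]}
  ],
  "fingers": -0.2
}}

```text
time: 16.18
tcp_pos: [616.6, 62.9, 41.8]
eef_rot: [0.0, 0.693, 0.721, -0.0]
ft_force: [0.2, -0.3, -0.1]
width: 52.0
gripper_force: 0.0
```

{"name": "apply_moves", "arguments": {
  "commands": [
    {"slide":[0.01,0,-0.05],"rot":[0,0,0]},
    {"slide":[0.02,0,-0.15],"rot":[0,0,0]},
    {"slide":[0.02,0,-0.28],"rot":[0,0,0]},
    {"slide":[0.02,0,-0.42],"rot":[0,0,0]},
    {"slide":[0.02,0,-0.56],"rot":[0,0,0]},
    {"slide":[0.02,0,-0.66],"rot":[0,0,0]},
    {"slide":[0.02,0,-0.7],"rot":[0,0,0]},
    {"slide":[0.02,0,-0.7],"rot":[0,0,0]}
  ]
}}

```text
time: 17.18
tcp_pos: [616.4, 71.6, 322.8]
eef_rot: [0.001, 0.693, 0.721, 0.001]
ft_force: [-0.7, -0.3, -0.4]
width: 53.2
gripper_force: 0.0
```

Run:
```python
from h import *
import pickle
go([487.3,-90.3,325],92.2-50)
c=cam("top");save(c,"t3.png");pickle.dump(c,open("top3.pkl","wb"))
p=np.array(c["pixels"]);hsv=cv2.cvtColor(p,cv2.COLOR_RGB2HSV)
g=cv2.inRange(hsv,(0,0,0),(180,255,60))
for (x0,y0,x1,y1,z) in((190,170,210,200,66),(240,220,275,250,239)):
    n,l,st,ce=cv2.connectedComponentsWithStats(g[y0:y1,x0:x1])
    for i in range(1,n): print(st[i],onz(c,*(ce[i]+[x0,y0]),z).round(1))
print(sensors.sense()["joint_positions"].round(2))
```

```text
slide [-0.3917 -0.3385 -0.0061] rot [ 3.000e-03 -1.000e-03  1.748e+00]
[ 0  9  2 13 19] [608.7  89.1  66. ]
[ 6 10  8  7 41] [616.2  66.8  66. ]
[ 0 24  2  6 10] [580.2  88.1  66. ]
[ 12   6  13  16 151] [488.4 -89.8 239. ]
[ 0.2   0.4  -0.56  1.44  0.21  1.37 -0.33]
```

{"name": "apply_moves", "arguments": {
  "commands": [
    {"slide":[-0.08,-0.07,0],"rot":[0,0,0.3]},
    {"slide":[-0.18,-0.15,0],"rot":[0,0,0.6]},
    {"slide":[-0.28,-0.24,0],"rot":[0,0,0.9]},
    {"slide":[-0.36,-0.31,0],"rot":[0,0,1]},
    {"slide":[-0.392,-0.338,0],"rot":[0,0,1]}
  ],
  "fingers": -1
}}

```text
time: 17.85
tcp_pos: [485.4, -92.8, 320.2]
eef_rot: [-0.001, 0.851, 0.526, -0.001]
ft_force: [0.7, 0.3, -0.7]
width: 87.8
gripper_force: 0.0
```

{"name": "apply_moves", "arguments": {
  "commands": [
    {"slide":[0,0,0],"rot":[0,0,0.3]},
    {"slide":[0,0,0],"rot":[0,0,0.6]},
    {"slide":[0,0,0],"rot":[0,0,0.9]},
    {"slide":[0,0,0],"rot":[0,0,1]}
  ]
}}

```text
time: 18.35
tcp_pos: [487.6, -89.7, 320.5]
eef_rot: [-0.001, 0.954, 0.3, -0.001]
ft_force: [0.4, -0.6, 0.1]
width: 88.1
gripper_force: 0.0
```

{"name": "apply_moves", "arguments": {
  "commands": [
    {"slide":[0,0,0],"rot":[0,0,0.3]},
    {"slide":[0,0,0],"rot":[0,0,0.6]},
    {"slide":[0,0,0],"rot":[0,0,0.9]},
    {"slide":[0,0,0],"rot":[0,0,1]},
    {"slide":[0,0,0],"rot":[0,0,1]},
    {"slide":[0,0,0],"rot":[0,0,1]}
  ]
}}

```text
time: 19.1
tcp_pos: [487.5, -90.2, 321.2]
eef_rot: [-0.0, 0.998, 0.056, -0.001]
ft_force: [-0.1, 1.3, -0.2]
width: 87.8
gripper_force: 0.0
```

Run:
```python
from h import *
go([487.6,-90.2,280],2.2)
print(sensors.sense()["joint_positions"].round(2))
```

```text
slide [4.000e-04 1.000e-04 1.029e-01] rot [-0.001  0.002  0.149]
[ 0.39  0.14 -0.34  1.74  0.05  1.28 -1.42]
```

{"name": "apply_moves", "arguments": {
  "commands": [
    {"slide":[0,0,0.05],"rot":[0,0,0.149]},
    {"slide":[0,0,0.11],"rot":[0,0,0.149]},
    {"slide":[0,0,0.17],"rot":[0,0,0.149]},
    {"slide":[0,0,0.22],"rot":[0,0,0.149]},
    {"slide":[0,0,0.25],"rot":[0,0,0.149]},
    {"slide":[0,0,0.25],"rot":[0,0,0.149]},
    {"slide":[0,0,0.25],"rot":[0,0,0.149]}
  ]
}}

```text
time: 19.98
tcp_pos: [487.9, -90.6, 222.5]
eef_rot: [0.0, 1.0, 0.018, 0.0]
ft_force: [-0.2, -0.8, 1.8]
width: 87.9
gripper_force: 0.0
```

{"name": "apply_moves", "arguments": {
  "commands": [
    {"slide":[0,0,0],"rot":[0,0,0]},
    {"slide":[0,0,0],"rot":[0,0,0]},
    {"slide":[0,0,0],"rot":[0,0,0]},
    {"slide":[0,0,0],"rot":[0,0,0]},
    {"slide":[0,0,0],"rot":[0,0,0]},
    {"slide":[0,0,0],"rot":[0,0,0]},
    {"slide":[0,0,0],"rot":[0,0,0]},
    {"slide":[0,0,0],"rot":[0,0,0]}
  ],
  "fingers": 1,
  "force": 30
}}

```text
time: 20.98
tcp_pos: [487.4, -88.7, 221.8]
eef_rot: [-0.001, 1.0, 0.019, -0.0]
ft_force: [-1.3, 5.8, 0.6]
width: 31.1
gripper_force: 30.0
```

{"name": "apply_moves", "arguments": {
  "commands": [
    {"slide":[-0.009,-0.003,0.017],"rot":[0,0,0]},
    {"slide":[-0.017,-0.003,0.035],"rot":[0,0,0]},
    {"slide":[-0.03,-0.003,0.071],"rot":[0,0,0]},
    {"slide":[-0.036,-0.003,0.09],"rot":[0,0,0]},
    {"slide":[-0.04,-0.003,0.109],"rot":[0,0,0]},
    {"slide":[-0.043,-0.003,0.128],"rot":[0,0,0]},
    {"slide":[-0.0455,-0.003,0.147],"rot":[0,0,0]},
    {"slide":[-0.0455,-0.003,0.147],"rot":[0,0,0]}
  ]
}}

```text
time: 21.98
tcp_pos: [469.1, -89.4, 162.4]
eef_rot: [-0.0, 1.0, 0.018, -0.0]
ft_force: [-1.2, 5.7, 4.4]
width: 30.6
gripper_force: 30.0
```

```bash
cat > lev.py <<'E'
from h import *
p,M=tool(); c=cam("scene"); c2=cam("top")
o=np.array([621.1,-30.9]); g=p+M[:,2]*-arm.tcp_to_grasp
print("grasp",g.round(1),"q from z if centred",(.5-np.arcsin((g[2]-165)/155)).round(3),"f",sensors.sense()["ft_force"].round(1),"dist hub x",(621.1-g[0]-2).round(1))
E
python3 lev.py
```

```text
grasp [469.1 -89.4 181.1] q from z if centred 0.396 f [-0.8  5.   3.7] dist hub x 150.0
```

{"name": "apply_moves", "arguments": {
  "commands": [
    {"slide":[-0.001,0,0.02],"rot":[0,0,0]},
    {"slide":[-0.002,0,0.04],"rot":[0,0,0]},
    {"slide":[-0.0015,0,0.058],"rot":[0,0,0]},
    {"slide":[0,0,0.072],"rot":[0,0,0]},
    {"slide":[0.001,0,0.085],"rot":[0,0,0]},
    {"slide":[0.003,0,0.1],"rot":[0,0,0]},
    {"slide":[0.003,0,0.1],"rot":[0,0,0]},
    {"slide":[0.003,0,0.1],"rot":[0,0,0]}
  ]
}}

```text
time: 23.08
tcp_pos: [470.3, -89.4, 123.0]
eef_rot: [-0.0, 1.0, 0.018, -0.0]
ft_force: [-2.0, 5.3, 8.0]
width: 30.5
gripper_force: 30.0
```

```bash
python3 lev.py
python3 - <<'E'
from h import *
c=cam("wrist");p=np.array(c["pixels"])
d=cam("scene");q=np.array(d["pixels"])
a=cv2.resize(p[:,:,::-1],None,fx=.8,fy=.8)
b=cv2.resize(q[170:290,190:300,::-1],None,fx=3,fy=3,interpolation=cv2.INTER_CUBIC)
out=np.zeros((360,790,3),np.uint8);out[:336,:448]=a;out[:,455:785]=b;cv2.imwrite("pics/end.png",out)
E
```

```text
grasp [470.3 -89.4 141.7] q from z if centred 0.651 f [-2.5  4.9  8.7] dist hub x 148.8
```

View pics/end.png

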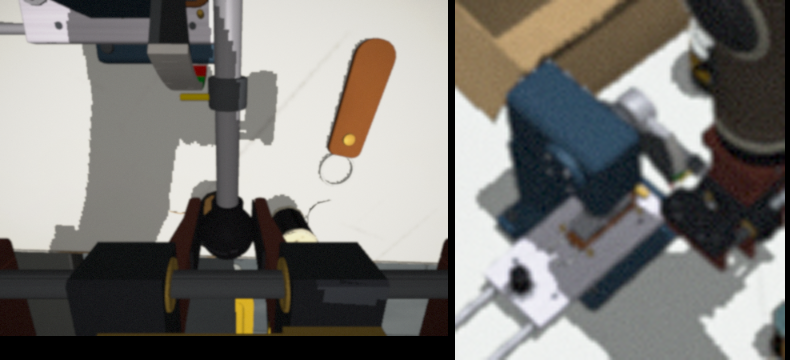

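{"name": "apply_moves", "arguments": {
  "commands": [
    {"slide":[0.001,0,0.005],"rot":[0,0,0]},
    {"slide":[0.002,0,0.01],"rot":[0,0,0]},
    {"slide":[0.002,0,0.01],"rot":[0,0,0]},
    {"slide":[0.002,0,0.01],"rot":[0,0,0]},
    {"slide":[0.002,0,0.01],"rot":[0,0,0]}
  ]
}}

```text
time: 23.9
tcp_pos: [471.0, -89.4, 119.1]
eef_rot: [-0.0, 1.0, 0.018, -0.0]
ft_force: [-3.0, 5.0, 7.9]
width: 30.7
gripper_force: 30.0
```

Run:
```python
from h import *
c=cam("wrist");p=np.array(c["pixels"])
cv2.imwrite("pics/end2.png",cv2.resize(p[60:340,180:330,::-1],None,fx=2.1,fy=2.1,interpolation=cv2.INTER_CUBIC))
t,M=tool();g=t-M[:,2]*arm.tcp_to_grasp;print(g,sensors.sense()["ft_force"],sensors.sense()["qd"].round(3))
for q in(.4,.55,.65,.7,.8):
    P=np.array([621.1-155*np.cos(.5-q)*.9993+54*.0384,-30.9-155*np.cos(.5-q)*.0384-54*.9993,165+155*np.sin(.5-q)]);print(q,P.round(1),np.round(proj(c,P),1))
```

```text
[470.95723998 -89.38783413 137.78796324] [-2.37934058  5.55779107  9.12982024] [ 0.     0.     0.    -0.001  0.001  0.001  0.001]
0.4 [469.1 -90.8 180.5] [287.9 349.6]
0.55 [468.5 -90.8 157.3] [287.3 312.1]
0.65 [470.  -90.7 141.8] [287.  289.3]
0.7 [471.4 -90.7 134.2] [286.8 278.4]
0.8 [475.2 -90.5 119.2] [286.6 257.3]
```

View pics/end2.png

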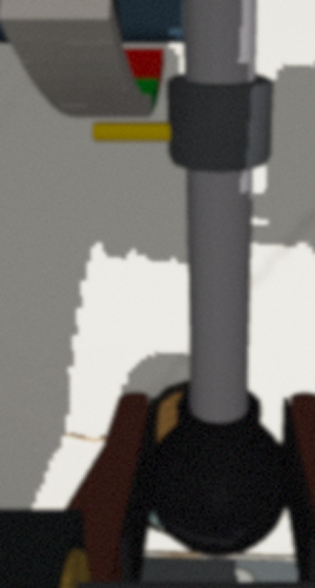

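```bash
python3 -c "
from h import *
print(order.finish_job())"
```

```text
the job is handed in; nothing more can be done
None
```

I handed the job in with the arm holding the lever ball down at about 0.67 rad, which I estimate is in the green. The 80 mm fob is seated in the nest, its ring towards the grip, and the bed is pushed home; I never touched the glue tin. The lever angle comes from the gripper position and a wrist picture, not the scale, and no verdict came back.

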